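# Burnish a contact sled along a guide rail with a push stick

## Robot

A 6-joint arm with a two-finger parallel gripper is mounted at the origin on the work surface. World frame = base frame: x ahead of the robot, y to its left, z up, the work surface at z = 0. Lengths are in m, angles in rad, forces in N, time in s.
With the tool pointing down it reaches from about 0.425 to 0.95 m from the base axis. Payload 3.5 kg.
Tool frame: the origin (TCP) lies at the very end of the fingers, on their centre line; the grasp point (between the pads) lies 19 mm behind it (ctrl.grip_point_offset is the distance from the TCP to the grasp point, in m); z points along the fingers, y is the line along which they close (so a half turn about z gives the same grasp; the last joint's range is limited). The gripper opens to 85 mm and grips with 20 to 120 N. Pads are 22 mm wide; open, the fingers measure 114 mm over their backs; the gripper's body (76 mm by 85 mm) begins 54 mm behind the grasp point. The pads swing forward as they close: fully open they stand 13 mm farther back than shut.
Start: joints at [1.102, 0.286, 1.577, -0, 1.279, -0.15], TCP at [0.212, 0.641, 0.194] pointing down, gripper open.
Joint ranges: [-2.77, 2.77], [-0.9, 2.22], [0.21, 2.48], [-1.53, 4.67], [0.24, 2.81], [-2.84, 2.84]. Speed limits (rad/s): [2.79, 2.79, 3.14, 3.14, 3.14, 3.14].

## Interface

Orientations are given as a unit quaternion [x, y, z, w].
In Python, from plant import ctrl gives the robot as it stands. The module is installed in compiled form; this text tells all that it offers.
- The arm moves only by the shell command python3 -m pendant 'ROWS' [OPENING] [FORCE]. ROWS is JSON, a list of rows, each an object of numbers: "dx", "dy", "dz": the shift along the tool's x, y, z in cm; "twist": the turn about the tool's z in degrees. A call has 1 to 10 rows; each row is the pose to reach, as a shift and turn from the pose commanded when the call began, along the tool's axes at that moment; what a row does not reach only later rows make up. A row lasts 1/8 s, in which the tool goes at most 62.5 mm and 10.7 degrees, less where a joint would pass 70% of its speed; a pose out of reach is approached as far as the arm can. A call with a gripper value outside its range is refused whole. OPENING is the opening in per cent of the stroke, from 0 (shut) to 100 (fully open), set as the call begins (- or left out, the last holds). The fingers move at their own pace and stop on an object; FORCE is the grip in N (left out, the last holds). Time passes only in rows, so rows that repeat a pose let the fingers close. It gives the time, the measured TCP pose, the force, the opening and the grip force at its end, in the units of the state.
- ctrl.get_state(): the state, without advancing time (a new reading comes with each control period).
- ctrl.read_camera(name): name is "scene" or "top" or "wrist"; returns a dict with "img" (420x560x3 uint8, red, green, blue), "depth" (420x560 float32, m along the optical axis (not along the pixel's ray), 0 where there is no reading), "camera_matrix" (3x3 intrinsics, pixels), "xyz" and "rotation" of the camera in the world; the wrist camera has in their place "tool_from_camera" (4x4, takes a point from camera to tool coordinates, whose origin is the TCP and whose axes are the flange's). Camera axes: x right, y up, looking along -z (the intrinsics and any distortion apply to the point x, -y, -z); pixel columns grow to the right and rows downward; lengths in m; the calibration is good to about 2 mm. A picture is of the moment at which its call begins: read the wrist's pose just before it.
- ctrl.sign_off(): hands the job in; it is judged then, once.
The state is a dict: "time": time; "qpos": joint angles; "dq": joint speeds; "joint_efforts": joint torques, N m; "eef_pos": TCP position; "tcp_rot": TCP orientation; "contact_force": force on the tool from outside, world axes, zero at the start; "wrist_torque": the same for the moment, N m; "opening": opening from 0.0 (shut) to 1.0 (fully open); "finger_force": force on a finger pad.
Only numpy, scipy, OpenCV 4.12 (cv2) and the standard library are available. Lean on these libraries where they do the work, as an engineer would, in place of code of your own. Each camera call takes 0.05 s, during which the arm holds its last target. There are 200 camera calls.

## Task

Take the orange-handled push stick from its stand, put its tip in the pocket of the wooden sled and press the sled, where it lies, square against the steel guide rail. Keeping it gently pressed to the rail, feed it along over the dark abrasive strip until it sits fully home against the end stop, then put the stick back upright in its stand. Touch the sled only with the stick, do not force it against the rail or the stop, and leave the microphone, brass connector and amber jewels where they are.

Things in the scene. Friction and masses are not known exactly. Their poses are not given: they have to be found in the camera images.
- sled: Loose wooden sled 90 x 60 x 30 mm (its x, y, z), 0.25-0.5 kg, flat on the bed at the start end, 5-95 mm clear of the rail. Origin: centre of its underside; +x its nose (brass strip on top there), +y the long side that goes on the rail. Mid-top is a square pocket 22 x 22 mm, 20 deep (floor 10 mm above the underside), upright walls. Press it on the rail there, before feeding it on.
- jig: Fixed guide, origin at desk level below point home. +x: nominal feed direction, +y: across to the steel rail, whose straight face (6-27 mm above the desk) runs back 296 mm from home, roughly along -x. Rail and end stop are one stiff piece, clamped at a swing about the vertical through home that is NOT reported: up to 0.12 rad either way of these axes, i.e. up to 36 mm at the rail's far end.
- home (a point): Inner corner of the rail's face and the end stop's face (square to it, reaching 75 mm out), 4 mm above the desk, on the rail's swing axis. With the sled home it is 45 mm along the sled's +x and 30 mm along its +y from the sled's origin; at any rail angle it stays 30 mm along the sled's y while the sled is flush on the rail.
- bed: Fixed bed plate 360 x 205 x 4 mm, same frame as the jig, spanning x -315 to 45 and y -145 to 60 mm, with the dark abrasive strip on it; the sled slides on its top. The sled must not press the rail with more than 18 N, nor the corner with more than 24 N (rail and stop added up); 4 to 8 N on each is good. Dragging the sled alone takes 1 to 4 N.
- stick: Loose push stick, 0.12 kg, upright in its stand. Origin: centre of the tip's end; z up to the handle. Steel shaft 12 mm across, 34 long (last 3 mm tapered to 8), then an orange handle 36 x 24 mm (x, y), from 34 to 90 mm above the tip. Grip it across the 24 mm (along its y), 58 mm above the tip. Push sideways with the tip in the sled's pocket.
- stick_tip (a point): Centre of the end of the stick's tip (the origin of the stick).
- stand: Fixed black stand for the stick, 80 x 80 x 40 mm, with a 17 mm round hole right through its middle, mouth widened by a 3 mm chamfer. The handle's underside rests on its top, so the tip then hangs 6 mm above the desk. Origin: centre of the underside.
- stand_hole0 (a point): Centre of the hole's mouth on top of the stand (40 mm above the desk).
- mic: Loose blue desk microphone, a bystander: round foot 90 mm across, 155 mm tall. Origin: centre of the underside.
- connector: Loose brass antenna connector, a bystander: 32 mm across, 34 mm tall. Origin: centre of the underside.
- jewel0: Loose amber glass indicator jewel in a brass ring, a bystander: 28 mm across, 19 mm tall. Origin: centre of the underside.
- jewel1: A second amber jewel, the same.
Things that resemble listed ones, but are neither listed nor needed, are in the scene too. Of the things shaped like the stick, the orange one is meant.

How it is judged:
On the way, in this order (a step that is already met when the one before it is completed fails the run):
1. the stick is lifted out of its stand (height (world z) of stick_tip above 0.05 m and contact force between the fingers and stick above 2 N), for 0.1 s.
2. at the start end of the rail, the stick presses the sled flush on the rail with more than 1.5 N (x of home in the frame of sled above 0.185 m and y of home in the frame of sled between 0.0225 and 0.0375 m and contact force between sled and jig above 1.5 N and contact force between stick and sled above 1 N), for 0.2 s.
3. half way along, the sled is still pressed flush on the rail by the stick, with more than 1 N (x of home in the frame of sled between 0.1 and 0.15 m and y of home in the frame of sled between 0.0255 and 0.0345 m and contact force between sled and jig above 1 N and contact force between stick and sled above 1 N), for 0.2 s.
4. the sled is home in the corner of rail and stop, pressed there by the stick with more than 2 N (x of home in the frame of sled between 0.04 and 0.049 m and y of home in the frame of sled between 0.0255 and 0.0345 m and contact force between sled and jig above 2 N and contact force between stick and sled above 1 N), for 0.2 s.
At the end, for the whole second after the job is handed in: The sled lies home: corner of rail and stop 40 to 49 mm ahead of and 25.5 to 34.5 mm beside its origin (45 and 30 when tight). The stick stands in its stand, upright within 0.1 rad, tip less than 6 mm off the hole's axis and below 10 mm over the desk. Both at rest (x of home in the frame of sled between 0.04 and 0.049 m and y of home in the frame of sled between 0.0255 and 0.0345 m and horizontal distance between stick_tip and stand_hole0 below 0.006 m and height (world z) of stick_tip below 0.01 m and angle between stick's own z axis and vertical below 0.1 rad and linear speed of each of sled, stick below 0.01 m/s); the robot touches nothing.
It fails at once if the sled's side leaves the rail by more than about 5 mm (or it skews as much) once it is fed past the start zone (origin less than 0.18 m from home along the rail) (x of home in the frame of sled below 0.18 m and (y of home in the frame of sled above 0.0355 m or y of home in the frame of sled below 0.0245 m)).
It fails at once if the sled is forced against the rail with more than 18 N on the way, or into the corner of rail and stop with more than 24 N (contact forces added up) ((x of home in the frame of sled above 0.055 m and contact force between sled and jig above 18 N) or contact force between sled and jig above 24 N).
It fails at once if the sled is touched by the hand or arm (contact force between any of the fingers, the arm and sled above 0.5 N).
It fails at once if the sled is lifted or tipped (height (world z) of sled above 0.016 m or angle between sled's own z axis and vertical above 0.15 rad).
It fails at once if a bystander is moved by more than 20 mm (distance of any of mic, connector, jewel0, jewel1 from where it was at the start of the episode above 0.02 m).
It also fails if it takes over 72 s, if anything falls off the work surface, if the arm or the gripper's body presses on something with over 40 N, if the wrist force passes 120 N, or if a joint passes its speed limit or range.

## Working session

There is one attempt and no reset: what is moved stays moved. The work goes in short steps, Python scripts to look and compute and a shell command to move; the robot and the scene stay as the last step left them, time stands still between calls to the robot, and variables do not carry over. Pictures are saved under pics/ and viewed, at most 11 in all, crops included, and the job is handed in when it is done.

```bash
mkdir -p pics
cat > h.py <<'E'
import numpy as np, cv2
from scipy.spatial.transform import Rotation as R
from plant import ctrl
def cam(name):
    s=ctrl.get_state(); c=ctrl.read_camera(name)
    if name=="wrist":
        T=np.eye(4);T[:3,:3]=R.from_quat(s["tcp_rot"]).as_matrix();T[:3,3]=s["eef_pos"]
        M=T@np.array(c["tool_from_camera"])
    else:
        M=np.eye(4);r=np.array(c["rotation"])
        M[:3,:3]=r if r.shape==(3,3) else R.from_quat(r).as_matrix();M[:3,3]=c["xyz"]
    c["M"]=M; return c
def ray(c,uv):
    K=np.array(c["camera_matrix"]);uv=np.atleast_2d(np.array(uv,float))
    d=np.c_[(uv[:,0]-K[0,2])/K[0,0],-(uv[:,1]-K[1,2])/K[1,1],-np.ones(len(uv))]
    return c["M"][:3,3],d@c["M"][:3,:3].T
def onz(c,uv,z):
    o,d=ray(c,uv);return o+d*((z-o[2])/d[:,2])[:,None]
def cloud(c):
    v,u=np.indices(c["depth"].shape);o,d=ray(c,np.c_[u.ravel(),v.ravel()])
    return (o+d*c["depth"].reshape(-1,1)).reshape(420,560,3)
def save(c,n): cv2.imwrite("pics/"+n+".png",cv2.cvtColor(c["img"],cv2.COLOR_RGB2BGR))
E
python3 - <<'E'
from h import *
print(ctrl.get_state())
for n in("top","scene"):
    c=cam(n);save(c,n+"0")
    print({k:(v if k not in("img","depth") else v.shape) for k,v in c.items()})
    np.savez(n+"0.npz",img=c["img"],depth=c["depth"],camera_matrix=c["camera_matrix"],M=c["M"])
E
```

```text
{'time': 0.0, 'qpos': array([ 1.10203023e+00,  2.87184454e-01,  1.57823125e+00, -1.78495968e-05,
        1.27860238e+00, -1.49990892e-01]), 'dq': array([-6.10364208e-05,  1.04482047e-03, -9.78233291e-04, -1.11394082e-03,
       -4.91976577e-04,  7.83418240e-04]), 'joint_efforts': array([-1.78342278e-03, -4.05977619e+01, -2.92623174e+01, -1.46264988e-04,
        5.57317631e-03,  3.94791613e-06]), 'eef_pos': array([0.21116599, 0.6403075 , 0.1927054 ]), 'tcp_rot': array([ 1.58710938e-01,  9.87324348e-01, -1.15774288e-03, -3.61094450e-04]), 'contact_force': array([ 0.71908838,  0.16606669, -0.21935657]), 'wrist_torque': array([ 0.02340691, -0.01170149,  0.03971442]), 'finger_force': 0.0, 'opening': 0.9981080747040195}
{'img': (420, 560, 3), 'depth': (420, 560), 'camera_matrix': array([[426.59198787,   0.        , 277.90601354],
       [  0.        , 426.59198787, 203.15711217],
       [  0.        ,   0.        ,   1.        ]]), 'xyz': array([ 0.5042048 , -0.00887083,  1.09636548]), 'rotation': array([-0.02852315,  0.00607125,  0.7170154 , -0.69644705]), 'M': array([[-0.02829588,  0.99838017, -0.04935969,  0.5042048 ],
       [-0.99907286, -0.0298493 , -0.03102336, -0.00887083],
       [-0.03244646,  0.04843609,  0.99829914,  1.09636548],
       [ 0.        ,  0.        ,  0.        ,  1.        ]])}
{'img': (420, 560, 3), 'depth': (420, 560), 'camera_matrix': array([[456.60103659,   0.        , 287.1794855 ],
       [  0.        , 456.60103659, 206.51113028],
       [  0.        ,   0.        ,   1.        ]]), 'xyz': array([1.07203572, 0.15269757, 0.90413422]), 'rotation': array([0.15864799, 0.21554848, 0.76188803, 0.58982735]), 'M': array([[-0.25386902, -0.83037213,  0.49601678,  1.07203572],
       [ 0.96715746, -0.2112851 ,  0.14129776,  0.15269757],
       [-0.01252877,  0.51559745,  0.85673934,  0.90413422],
       [ 0.        ,  0.        ,  0.        ,  1.        ]])}
```

View pics/top0.png

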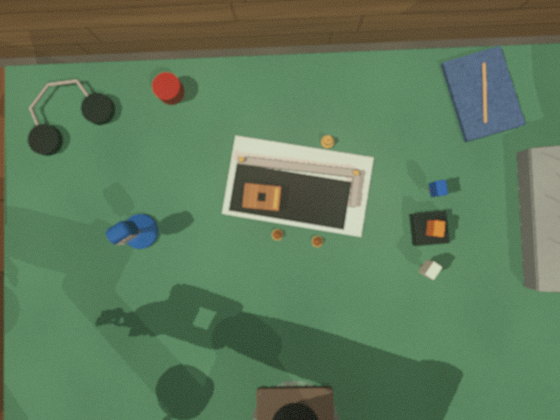

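View pics/scene0.png

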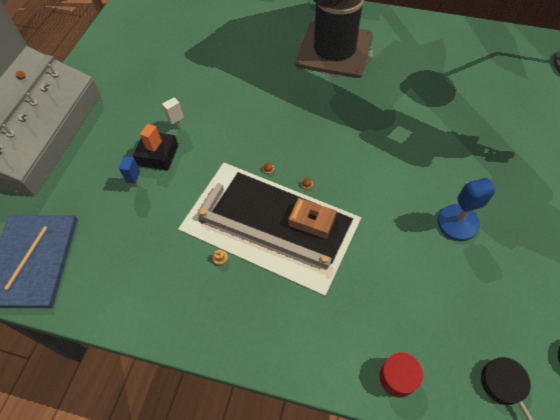

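The top view shows the bed as a white plate (235-370, 140-235) with the rail along its upper edge and the stop on the right. The sled is at (262,197), the orange stick in its stand at (433,228), the jewels at (278,235) and (317,241), and the connector at (327,142). The blue and white sticks at (439,188) and (431,270) are lookalikes.

Run:
```python
from h import *
for n in("top","scene"):
    c=dict(np.load(n+"0.npz"));P=cloud(c);hsv=cv2.cvtColor(c["img"],cv2.COLOR_RGB2HSV)
    H,S,V=[hsv[...,i].astype(int) for i in range(3)]
    Z=P[...,2]
    def blob(m,near=None):
        m=cv2.morphologyEx(m.astype(np.uint8),cv2.MORPH_OPEN,np.ones((2,2)))
        k,l,st,ce=cv2.connectedComponentsWithStats(m)
        return [(l==i) for i in range(1,k) if st[i,4]>25]
    print(n)
    bed=(S<60)&(V>150)&(Z<.05)
    for name,m in dict(orange=(H<12)&(S>170)&(V>90),wood=(H>=5)&(H<=18)&(S>80)&(V>100),dark=(V<50)&(Z>.02),white=(S<70)&(V>140),steel=(S<60)&(V>90)&(V<170)&(Z>.015)&(Z<.06)).items():
        for b in blob(m):
            p=P[b]; med=np.median(p,0)
            if abs(med[1])>.5 or not .2<med[0]<.9: continue
            uv=np.argwhere(b)[:,::-1].astype(np.float32)
            r=cv2.minAreaRect(uv)
            zt=np.percentile(p[:,2],80)
            box=onz(c,cv2.boxPoints(r),zt)[:,:2]
            print(name,b.sum(),uv.mean(0).round(0),"med",med.round(3),"z80",zt.round(3),"box",box.round(3).tolist())
for n,(x0,x1,y0,y1) in dict(top=(220,460,125,285)).items():
    im=cv2.imread(f"pics/{n}0.png")[y0:y1,x0:x1];cv2.imwrite("pics/c1.png",cv2.resize(im,None,fx=3.3,fy=3.3,interpolation=cv2.INTER_CUBIC))
```

```text
top
orange 565 [167.  87.] med [0.856 0.294 0.05 ] z80 0.051 box [[0.864, 0.339], [0.903, 0.288], [0.848, 0.247], [0.81, 0.298]]
wood 862 [261. 197.] med [0.572 0.068 0.034] z80 0.036 box [[0.546, 0.114], [0.61, 0.106], [0.598, 0.012], [0.534, 0.02]]
wood 319 [437. 229.] med [ 0.483 -0.345  0.093] z80 0.097 box [[0.502, -0.322], [0.501, -0.365], [0.462, -0.364], [0.463, -0.32]]
wood 58 [278. 235.] med [0.477 0.027 0.016] z80 0.018 box [[0.481, 0.04], [0.49, 0.021], [0.472, 0.013], [0.464, 0.032]]
wood 61 [318. 242.] med [ 0.457 -0.073  0.016] z80 0.019 box [[0.467, -0.064], [0.467, -0.084], [0.447, -0.083], [0.447, -0.063]]
white 6337 [305. 178.] med [ 0.644 -0.057  0.005] z80 0.008 box [[0.531, 0.173], [0.744, 0.132], [0.671, -0.23], [0.46, -0.187]]
white 264 [432. 272.] med [ 0.382 -0.334  0.089] z80 0.091 box [[0.381, -0.3], [0.416, -0.325], [0.392, -0.358], [0.357, -0.333]]
steel 27 [423. 269.] med [ 0.388 -0.318  0.058] z80 0.064 box [[0.382, -0.307], [0.4, -0.322], [0.395, -0.327], [0.377, -0.312]]
scene
orange 262 [153. 141.] med [ 0.495 -0.335  0.066] z80 0.082 box [[0.497, -
[... 1529 characters left out ...]
[0.767, 0.482], [0.815, 0.543], [0.874, 0.496]]
white 298 [174. 110.] med [ 0.391 -0.323  0.076] z80 0.09 box [[0.395, -0.348], [0.364, -0.325], [0.418, -0.275], [0.448, -0.297]]
white 5026 [265. 237.] med [ 0.667 -0.027  0.004] z80 0.006 box [[0.671, -0.216], [0.441, -0.213], [0.539, 0.177], [0.741, 0.139]]
white 880 [264. 237.] med [ 0.65  -0.02   0.027] z80 0.028 box [[0.638, -0.159], [0.62, -0.159], [0.662, 0.109], [0.679, 0.107]]
steel 96 [177. 119.] med [ 0.391 -0.325  0.042] z80 0.049 box [[0.405, -0.337], [0.375, -0.312], [0.392, -0.298], [0.422, -0.323]]
steel 86 [216. 200.] med [ 0.58  -0.158  0.017] z80 0.022 box [[0.616, -0.164], [0.546, -0.153], [0.548, -0.146], [0.618, -0.157]]
```

View pics/c1.png

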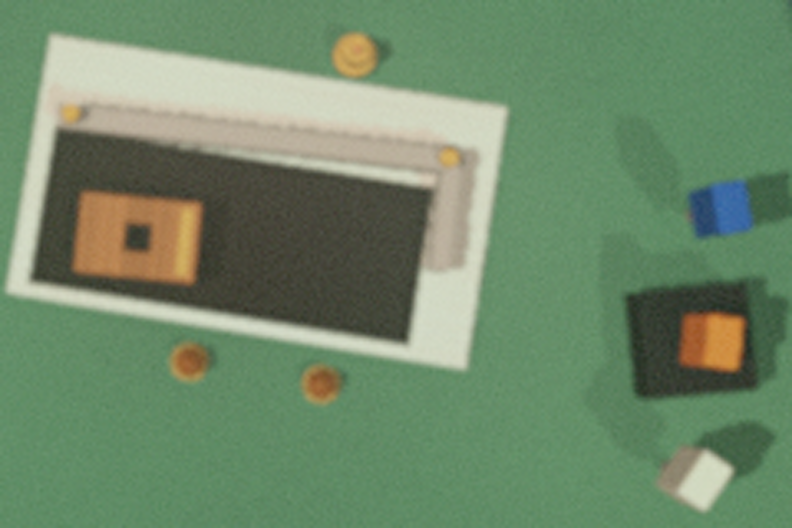

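The crop shows that the rail is swung relative to the bed. The sled is about 40 mm off the rail. The 36 mm side of the stick's handle lies along the image vertical (world x), so the fingers should close along world y.

```bash
cat >> h.py <<'E'
def to(target,yaw=None,ref=None):
    """shift in cm (tool axes) to a world TCP target; twist in deg so that tool y points along world yaw (mod pi)"""
    s=ctrl.get_state();Rm=R.from_quat(s["tcp_rot"]).as_matrix();p=np.array(s["eef_pos"])
    d=(Rm.T@(np.array(target)-p))*100; t=None
    cy=np.degrees(np.arctan2(Rm[1,1],Rm[0,1]))
    if yaw is not None: t=-((yaw-cy+90)%180-90)
    return d.round(2),("yaw",round(cy,2)),("twist",t)
E
python3 - <<'E'
from h import *
c=dict(np.load("top0.npz"))
cr=lambda a:np.array(a)/3.3+[220,125]-0.35
print("stick top",onz(c,cr([[725,342],[708,314],[745,316],[742,372],[703,368]]),.096).round(4).tolist())
print("stand",onz(c,cr([[627,295],[757,387],[745,284],[638,397]]),.04)[:,:2].round(4).tolist())
print("rail top edge",onz(c,cr([[435,170],[100,128]]),.027)[:,:2].round(4).tolist())
print("sled",onz(c,cr([[80,191],[203,201],[194,285],[74,272]]),.034)[:,:2].round(4).tolist())
for t in([.4,.45,.25],[.55,.1,.25],[.53,-.1,.25],[.485,-.345,.25]): print(to(t,90))
E
```

```text
stick top [[0.4843, -0.3497, 0.096], [0.5042, -0.3388, 0.096], [0.5021, -0.3644, 0.096], [0.463, -0.3605, 0.096], [0.4666, -0.3336, 0.096]]
stand [[0.52, -0.2985], [0.4494, -0.3906], [0.5257, -0.3855], [0.4443, -0.3033]]
rail top edge [[0.6192, -0.1618], [0.6597, 0.0922]]
sled [[0.611, 0.108], [0.6005, 0.0148], [0.5371, 0.0234], [0.5496, 0.114]]
(array([-23.89, -12.17,  -5.7 ]), ('yaw', np.float64(71.73)), ('twist', np.float64(-18.265174232229654)))
(array([-49.11, -40.71,  -5.65]), ('yaw', np.float64(71.73)), ('twist', np.float64(-18.265174232229654)))
(array([-53.48, -60.33,  -5.6 ]), ('yaw', np.float64(71.73)), ('twist', np.float64(-18.265174232229654)))
(array([-56.88, -85.  ,  -5.55]), ('yaw', np.float64(71.73)), ('twist', np.float64(-18.265174232229654)))
```

```bash
python3 -m pendant '[{"dx":-24,"dy":-12,"dz":-5.7},{"dx":-24,"dy":-12,"dz":-5.7},{"dx":-24,"dy":-12,"dz":-5.7},{"dx":-24,"dy":-12,"dz":-5.7},{"dx":-24,"dy":-12,"dz":-5.7},{"dx":-24,"dy":-12,"dz":-5.7}]' 100
python3 -m pendant '[{"dx":-25,"dy":-28.5},{"dx":-25,"dy":-28.5},{"dx":-25,"dy":-28.5},{"dx":-25,"dy":-28.5},{"dx":-25,"dy":-28.5},{"dx":-25,"dy":-28.5},{"dx":-25,"dy":-28.5}]'
python3 -m pendant '[{"dx":-4.4,"dy":-19.6},{"dx":-4.4,"dy":-19.6},{"dx":-4.4,"dy":-19.6},{"dx":-4.4,"dy":-19.6},{"dx":-7.8,"dy":-44.3,"twist":-18},{"dx":-7.8,"dy":-44.3,"twist":-18},{"dx":-7.8,"dy":-44.3,"twist":-18},{"dx":-7.8,"dy":-44.3,"twist":-18},{"dx":-7.8,"dy":-44.3,"twist":-18},{"dx":-7.8,"dy":-44.3,"twist":-18}]'
python3 - <<'E'
from h import *
c=cam("wrist");save(c,"w1");np.savez("w1.npz",**{k:c[k] for k in("img","depth","camera_matrix","M")})
E
```

```text
$[0]: bad value
$[0]: bad value
$[0]: bad value
```

View pics/w1.png

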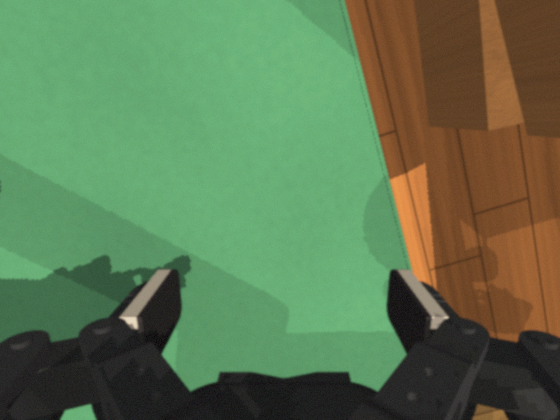

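The wrist view shows only the bare desk: the rows were refused, so the arm has not moved. Next I give all four keys in each row.

```bash
python3 -m pendant '[{"dx":-4.8,"dy":-2.4,"dz":-1.2,"twist":0},{"dx":-9.6,"dy":-4.8,"dz":-2.4,"twist":0},{"dx":-14.4,"dy":-7.2,"dz":-3.6,"twist":0},{"dx":-19.2,"dy":-9.6,"dz":-4.8,"twist":0},{"dx":-24,"dy":-12,"dz":-5.7,"twist":0}]' 100
```

```text
time: 0.78
eef_pos: [0.4028, 0.4505, 0.2515]
tcp_rot: [0.159, 0.987, 0.0, 0.0]
contact_force: [0.6, 0.4, -0.8]
opening: 0.997
finger_force: 0.0
```

```bash
python3 -m pendant '[{"dx":-1,"dy":0,"dz":0,"twist":0}]'
```

```text
time: 0.9
eef_pos: [0.4137, 0.4467, 0.252]
tcp_rot: [0.161, 0.987, 0.0, 0.001]
contact_force: [0.9, 0.2, 0.4]
opening: 1.002
finger_force: 0.0
```

```bash
python3 -m pendant '[{"dx":-4,"dy":-4.5,"dz":0,"twist":0},{"dx":-8,"dy":-9,"dz":0,"twist":0},{"dx":-12,"dy":-13.5,"dz":0,"twist":0},{"dx":-16,"dy":-18,"dz":0,"twist":0},{"dx":-20,"dy":-22.5,"dz":0,"twist":0},{"dx":-24,"dy":-28,"dz":0,"twist":0},{"dx":-25,"dy":-33,"dz":0,"twist":0},{"dx":-26.5,"dy":-38.5,"dz":0,"twist":0},{"dx":-28,"dy":-44,"dz":0,"twist":0},{"dx":-28.5,"dy":-48.2,"dz":0,"twist":0}]'
python3 -m pendant '[{"dx":-1,"dy":-6,"dz":0,"twist":-5},{"dx":-2,"dy":-12,"dz":0,"twist":-10},{"dx":-2.5,"dy":-18,"dz":0,"twist":-15},{"dx":-3,"dy":-22,"dz":1,"twist":-18},{"dx":-3.3,"dy":-24.5,"dz":2,"twist":-18},{"dx":-3.3,"dy":-24.5,"dz":3,"twist":-18}]'
python3 - <<'E'
from h import *
c=cam("wrist");save(c,"w2");np.savez("w2.npz",**{k:c[k] for k in("img","depth","camera_matrix","M")})
P=cloud(c);hsv=cv2.cvtColor(c["img"],cv2.COLOR_RGB2HSV);H,S,V=[hsv[...,i].astype(int) for i in range(3)]
m=((H<15)&(S>150)&(V>90)&(P[...,2]>.085)&(P[...,2]<.11)).astype(np.uint8)
k,l,st,ce=cv2.connectedComponentsWithStats(m);i=1+st[1:,4].argmax();uv=np.argwhere(l==i)[:,::-1].astype(np.float32)
z=np.median(P[l==i][:,2]);b=onz(c,cv2.boxPoints(cv2.minAreaRect(uv)),z);print(st[i],z,b.round(4).tolist(),b.mean(0))
print(to([.484,-.35,.045],90))
E
```

```text
time: 2.15
eef_pos: [0.5306, -0.0996, 0.2504]
tcp_rot: [0.159, 0.987, 0.0, -0.0]
contact_force: [0.6, 1.8, -1.4]
opening: 0.998
finger_force: 0.0
time: 2.9
eef_pos: [0.4853, -0.3417, 0.2198]
tcp_rot: [0.003, 1.0, 0.001, -0.0]
contact_force: [0.1, 0.3, -0.1]
opening: 1.002
finger_force: 0.0
[263 171  30  41  90] 0.0944395434590364 [[0.4886, -0.3745, 0.0944], [0.4554, -0.3498, 0.0944], [0.4666, -0.3346, 0.0944], [0.5004, -0.3591, 0.0944]] [ 0.47776561 -0.35448151  0.09443954]
(array([ 0.04, -1.06, 17.3 ]), ('yaw', np.float64(89.68)), ('twist', np.float64(-0.31574841499873685)))
```

View pics/w2.png

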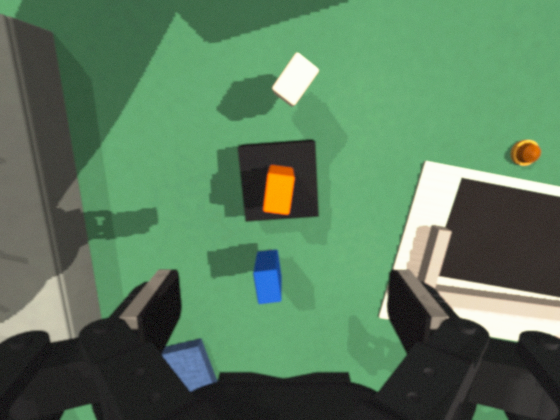

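The wrist view shows the bright orange handle top at about (279,195) on the stand (240-318, 141-220). The earlier mask caught only part of the handle, so I redo it from colour alone.

Run:
```python
from h import *
c=dict(np.load("w2.npz"));P=cloud(c);im=c["img"].astype(int)
m=((im[...,0]>225)&(im[...,1]>100)&(im[...,2]<60)).astype(np.uint8);m[:,350:]=0
uv=np.argwhere(m)[:,::-1].astype(np.float32);print(len(uv),uv.min(0),uv.max(0),P[m>0][:,2].mean())
r=cv2.minAreaRect(uv);b=onz(c,cv2.boxPoints(r),.096);print(r,b[:,:2].round(4).tolist(),b.mean(0).round(4))
e=b[1]-b[0];print("edge deg",np.degrees(np.arctan2(e[1],e[0])),np.linalg.norm(e),np.linalg.norm(b[2]-b[1]))
d=((im.max(2)<45)&(P[...,2]>.03)&(P[...,2]<.05)).astype(np.uint8);d[:130]=0;d[230:]=0;d[:,:225]=0;d[:,335:]=0
d|=m
uv=np.argwhere(cv2.morphologyEx(d,cv2.MORPH_OPEN,np.ones((3,3))))[:,::-1].astype(np.float32)
s=onz(c,cv2.boxPoints(cv2.minAreaRect(uv)),.04);print("stand",s[:,:2].round(4).tolist(),s.mean(0).round(4))
print(onz(c,[[240,147],[314,141],[318,214],[246,220]],.04).mean(0))
print(to([*b.mean(0)[:2],.045],90))
```

```text
1014 [264. 172.] [293. 213.] 0.0970728817106673
((278.2300109863281, 192.88999938964844), (26.162952423095703, 39.31513977050781), 8.130102157592773) [[0.4986, -0.3615], [0.4633, -0.3557], [0.4668, -0.333], [0.5023, -0.3381]] [ 0.4828 -0.3471  0.096 ]
edge deg 170.76894835410567 0.03578318274333085 0.022971188798279574
stand [[0.5103, -0.3929], [0.4624, -0.3837], [0.4754, -0.3032], [0.5242, -0.3096]] [ 0.4931 -0.3474  0.04  ]
[ 0.48258725 -0.34657337  0.04      ]
(array([ 0.17, -0.77, 17.3 ]), ('yaw', np.float64(89.68)), ('twist', np.float64(-0.31574841499873685)))
```

```bash
python3 -m pendant '[{"dx":0.2,"dy":-0.75,"dz":4,"twist":8.7},{"dx":0.2,"dy":-0.75,"dz":9,"twist":8.7},{"dx":0.2,"dy":-0.75,"dz":13,"twist":8.7},{"dx":0.2,"dy":-0.75,"dz":16,"twist":8.7},{"dx":0.2,"dy":-0.75,"dz":17.3,"twist":8.7},{"dx":0.2,"dy":-0.75,"dz":17.3,"twist":8.7}]'
python3 -m pendant '[{"dx":0,"dy":0,"dz":0,"twist":0},{"dx":0,"dy":0,"dz":0,"twist":0},{"dx":0,"dy":0,"dz":0,"twist":0},{"dx":0,"dy":0,"dz":0,"twist":0},{"dx":0,"dy":0,"dz":0,"twist":0},{"dx":0,"dy":0,"dz":0,"twist":0},{"dx":0,"dy":0,"dz":0,"twist":0},{"dx":0,"dy":0,"dz":0,"twist":0}]' 10 110
```

```text
time: 3.7
eef_pos: [0.4836, -0.3476, 0.0477]
tcp_rot: [0.078, 0.997, 0.001, -0.001]
contact_force: [-0.4, -0.3, -0.6]
opening: 1.003
finger_force: 0.0
time: 4.7
eef_pos: [0.484, -0.3494, 0.0494]
tcp_rot: [0.078, 0.997, -0.0, 0.001]
contact_force: [-1.5, 0.4, 5.6]
opening: 0.24
finger_force: 109.1
```

```bash
python3 -c "
from h import *
for i in range(3): s=ctrl.get_state();print(s['eef_pos'],s['contact_force'])"
python3 -m pendant '[{"dx":0,"dy":0,"dz":-1,"twist":0},{"dx":0,"dy":0,"dz":-3,"twist":0},{"dx":0,"dy":0,"dz":-6,"twist":0},{"dx":0,"dy":0,"dz":-10,"twist":0},{"dx":0,"dy":0,"dz":-12,"twist":0},{"dx":0,"dy":0,"dz":-12,"twist":0}]'
python3 -m pendant '[{"dx":-1,"dy":3,"dz":-0.5,"twist":0},{"dx":-3,"dy":8,"dz":-1,"twist":0},{"dx":-5,"dy":13.5,"dz":-1.5,"twist":0},{"dx":-7,"dy":19,"dz":-2,"twist":0},{"dx":-9,"dy":24.5,"dz":-2.5,"twist":0},{"dx":-11,"dy":30,"dz":-3,"twist":0},{"dx":-12.4,"dy":33.5,"dz":-3,"twist":0},{"dx":-12.4,"dy":34.3,"dz":-3,"twist":0},{"dx":-12.4,"dy":34.3,"dz":-3,"twist":0}]'
python3 - <<'E'
from h import *
c=cam("wrist");save(c,"w3");np.savez("w3.npz",**{k:c[k] for k in("img","depth","camera_matrix","M")})
E
```

```text
[ 0.48404989 -0.3493887   0.04944206] [-1.49352283  0.43121888  5.61805582]
[ 0.48404989 -0.3493887   0.04944206] [-1.49352283  0.43121888  5.61805582]
[ 0.48404989 -0.3493887   0.04944206] [-1.49352283  0.43121888  5.61805582]
time: 5.45
eef_pos: [0.4842, -0.3497, 0.1705]
tcp_rot: [0.078, 0.997, -0.001, 0.002]
contact_force: [-0.6, 0.6, -2.5]
opening: 0.242
finger_force: 108.4
time: 6.58
eef_pos: [0.6582, -0.0292, 0.196]
tcp_rot: [0.078, 0.997, -0.0, -0.002]
contact_force: [-0.4, -0.5, -1.3]
opening: 0.244
finger_force: 108.4
```

View pics/w3.png

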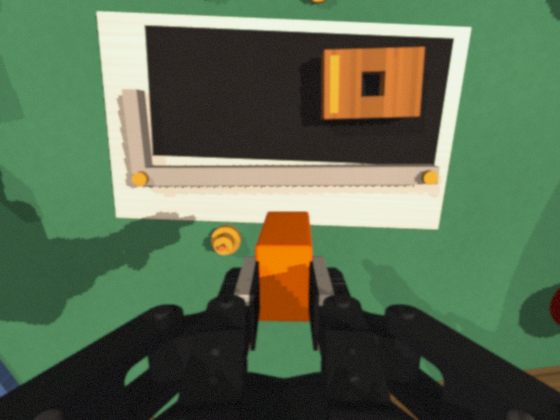

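The wrist view shows the pocket at (373,84), the rail face's top edge running from about (152,166) to (437,165), the stop face near x≈148 and the orange stick held square in the fingers.

Run:
```python
from h import *
c=dict(np.load("w3.npz"));im=c["img"].astype(int);P=cloud(c)
m=(im.max(2)<70)[50:118,330:420];k,l,st,ce=cv2.connectedComponentsWithStats(m.astype(np.uint8))
for i in range(1,k):
  if st[i,4]>150 and st[i,0]>5: print("hole",st[i]+[330,50,0,0,0])
# rail face top edge: dark/bed->grey transition, per column, subpixel by gradient
g=cv2.GaussianBlur(cv2.cvtColor(c["img"],cv2.COLOR_RGB2GRAY),(3,3),0).astype(int)
print(g[150:195,220].tolist());print(g[150:195,400].tolist());print(g[120,115:165].tolist())
from_h=P[...,2]
print("z",P[150:195:3,220,2].round(3).tolist(),P[176,250:260,2].round(3))
w=((im[...,0]-im[...,2]>60)&(im[...,0]>110)&(P[...,2]>.02)).astype(np.uint8);w[:,:300]=0;w[150:]=0;w[:30]=0
q=cv2.boxPoints(cv2.minAreaRect(np.argwhere(w)[:,::-1].astype(np.float32)));s=onz(c,q,.034)
print("sled",q.round(0).tolist(),s[:,:2].round(4).tolist(),s.mean(0),P[60,350:356,2])
print("hole c",onz(c,[[373,84.5]],.034),c["M"][:3,3])
```

```text
hole [362  73  20  23 388]
[39, 39, 39, 39, 39, 44, 67, 119, 178, 218, 233, 236, 236, 231, 209, 169, 138, 143, 168, 185, 190, 191, 190, 190, 191, 191, 191, 191, 192, 191, 190, 191, 191, 188, 186, 189, 199, 211, 217, 220, 222, 223, 224, 224, 227]
[41, 40, 39, 39, 40, 39, 39, 39, 40, 39, 38, 38, 43, 59, 81, 104, 134, 165, 185, 192, 193, 193, 193, 194, 194, 193, 193, 193, 192, 192, 192, 192, 191, 186, 180, 184, 202, 218, 224, 225, 226, 226, 227, 230, 234]
[236, 236, 235, 229, 215, 193, 174, 166, 165, 169, 178, 186, 190, 191, 191, 191, 191, 191, 191, 191, 191, 190, 188, 180, 160, 136, 117, 109, 108, 108, 110, 125, 157, 187, 187, 150, 97, 57, 40, 37, 36, 36, 36, 36, 34, 33, 36, 39, 40, 40]
z [0.004, 0.004, 0.006, 0.004, 0.003, 0.011, 0.026, 0.026, 0.027, 0.028, 0.026, 0.028, 0.004, 0.004, 0.004] [0.025 0.027 0.026 0.028 0.027 0.026 0.027 0.027 0.026 0.027]
sled [[321.0, 49.0], [424.0, 46.0], [426.0, 115.0], [323.0, 118.0]] [[0.5378, 0.0232], [0.55, 0.1149], [0.6103, 0.1137], [0.5977, 0.0173]] [0.5739566  0.06729602 0.034     ] [0.03347213 0.03427266 0.03420549 0.03274293 0.03522862 0.03407041]
hole c [[0.57500695 0.06676948 0.034     ]] [ 0.59050716 -0.0187347   0.37612694]
```

Run:
```python
from h import *
c=dict(np.load("w3.npz"));g=cv2.cvtColor(c["img"],cv2.COLOR_RGB2GRAY).astype(float)
us=[u for u in range(170,420,4)];vs=[]
for u in us:
    col=cv2.GaussianBlur(g,(5,3),0)[160:175,u];k=np.argmax(np.diff(col[3:]))+3;vs.append(160+k+.5)
p=onz(c,np.c_[us,vs],.027)[:,:2];n=len(p)
ok=np.ones(n,bool)
for _ in range(4):
    a=np.polyfit(p[ok,1],p[ok,0],1);r=p[:,0]-np.polyval(a,p[:,1]);ok=abs(r)<max(.0015,2*r[ok].std())
print(vs[::6],ok.sum(),a,r[ok].std())
d=-np.array([a[0],1]);d/=np.linalg.norm(d);nrm=np.array([-d[1],d[0]])
q=onz(c,[[139.3,120.]],.027)[0,:2];h0=np.array([np.polyval(a,0),0]);home=h0+d*((q-h0)@d)
print("dir deg",np.degrees(np.arctan2(d[1],d[0])),"home",home)
for s in([.575,.066],): rel=home-np.array(s);print("sled->home along",rel@d,"across",rel@nrm)
print("to sled",to([.575+.0012,.066-.0024,.12],np.degrees(np.arctan2(-d[1],-d[0]))))
```

```text
[np.float64(167.5), np.float64(167.5), np.float64(167.5), np.float64(167.5), np.float64(167.5), np.float64(167.5), np.float64(167.5), np.float64(167.5), np.float64(166.5), np.float64(166.5), np.float64(166.5)] 63 [0.15289449 0.64288834] 0.00028708567480044634
dir deg -98.69288928037597 home [ 0.61764328 -0.16511426]
sled->home along 0.22201434307543313 across 0.07708359783252705
to sled (array([9.55, 7.96, 7.67]), ('yaw', np.float64(81.02)), ('twist', np.float64(-0.29088162355151326)))
```

```bash
python3 -m pendant '[{"dx":3,"dy":2.5,"dz":0,"twist":-0.3},{"dx":6.5,"dy":5.5,"dz":2,"twist":-0.3},{"dx":9,"dy":7.5,"dz":5,"twist":-0.3},{"dx":9.55,"dy":7.95,"dz":8,"twist":-0.3},{"dx":9.55,"dy":7.95,"dz":10,"twist":-0.3},{"dx":9.55,"dy":7.95,"dz":10.9,"twist":-0.3},{"dx":9.55,"dy":7.95,"dz":11.1,"twist":-0.3},{"dx":9.55,"dy":7.95,"dz":11.1,"twist":-0.3}]'
python3 - <<'E'
from h import *
for n in("scene","wrist"):
    c=cam(n);save(c,n+"4")
a=cv2.imread("pics/scene4.png")[150:270,240:400];b=cv2.imread("pics/wrist4.png")[120:400,150:430]
cv2.imwrite("pics/c4.png",np.hstack([cv2.resize(a,(480,360),interpolation=cv2.INTER_CUBIC),cv2.resize(b,(320,360))]))
print(to([.5762,.0636,.072]))
E
```

```text
time: 7.62
eef_pos: [0.5785, 0.0635, 0.0881]
tcp_rot: [0.076, 0.997, -0.0, 0.001]
contact_force: [0.1, -0.0, -0.4]
opening: 0.245
finger_force: 108.4
(array([ 0.22, -0.05,  1.63]), ('yaw', np.float64(81.32)), ('twist', None))
```

View pics/c4.png

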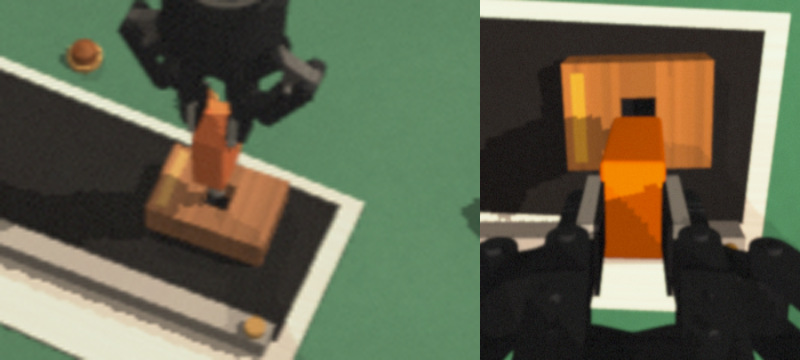

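The scene crop shows the shaft just above the pocket (215,195), lined up with it to within a few mm.

```bash
python3 -m pendant '[{"dx":0.2,"dy":0,"dz":0.6,"twist":0},{"dx":0.2,"dy":0,"dz":1.1,"twist":0},{"dx":0.2,"dy":0,"dz":1.6,"twist":0},{"dx":0.2,"dy":0,"dz":1.6,"twist":0}]'
```

```text
time: 8.22
eef_pos: [0.5749, 0.0644, 0.0703]
tcp_rot: [0.076, 0.997, -0.0, -0.001]
contact_force: [0.2, -0.4, -2.1]
opening: 0.243
finger_force: 108.4
```

```bash
python3 -m pendant '[{"dx":0,"dy":0,"dz":0.5,"twist":0},{"dx":0,"dy":0,"dz":0.9,"twist":0},{"dx":0,"dy":0,"dz":0.9,"twist":0}]'
```

```text
time: 8.6
eef_pos: [0.575, 0.0644, 0.0616]
tcp_rot: [0.076, 0.997, -0.0, -0.001]
contact_force: [-0.3, 0.4, -0.6]
opening: 0.244
finger_force: 108.4
```

```bash
python3 -m pendant '[{"dx":-0.3,"dy":0,"dz":0,"twist":0},{"dx":-0.6,"dy":0,"dz":0,"twist":0},{"dx":-1,"dy":0,"dz":0,"twist":0},{"dx":-1.5,"dy":0,"dz":0,"twist":0},{"dx":-2,"dy":0,"dz":0,"twist":0},{"dx":-2.5,"dy":0,"dz":0,"twist":0},{"dx":-3,"dy":0,"dz":0,"twist":0},{"dx":-3.5,"dy":0,"dz":0,"twist":0},{"dx":-3.8,"dy":0,"dz":0,"twist":0},{"dx":-4,"dy":0,"dz":0,"twist":0}]'
python3 -m pendant '[{"dx":-0.1,"dy":0,"dz":0,"twist":0},{"dx":-0.2,"dy":0,"dz":0,"twist":0},{"dx":-0.3,"dy":0,"dz":0,"twist":0},{"dx":-0.4,"dy":0,"dz":0,"twist":0}]'
```

```text
time: 9.85
eef_pos: [0.6151, 0.0583, 0.062]
tcp_rot: [0.076, 0.997, -0.0, -0.0]
contact_force: [-2.3, 0.5, -0.5]
opening: 0.246
finger_force: 108.4
time: 10.35
eef_pos: [0.619, 0.0577, 0.062]
tcp_rot: [0.076, 0.997, 0.0, 0.0]
contact_force: [-2.2, -0.0, -2.8]
opening: 0.241
finger_force: 108.3
```

```bash
python3 -c "
from h import *
c=cam('wrist');save(c,'w5');c=cam('scene');save(c,'s5')
P=cloud(c);im=c['img'].astype(int)
w=((im[...,0]-im[...,2]>50)&(im[...,0]>100)&(P[...,2]>.03)&(P[...,2]<.038)).astype(np.uint8)
k,l,st,ce=cv2.connectedComponentsWithStats(w);i=1+st[1:,4].argmax()
q=cv2.boxPoints(cv2.minAreaRect(np.argwhere(l==i)[:,::-1].astype(np.float32)));s=onz(c,q,.034);print(st[i],s[:,:2].round(4).tolist())
"
```

```text
[282 213  48  36 733] [[0.6374, 0.0143], [0.5745, 0.0186], [0.5905, 0.1114], [0.6516, 0.1045]]
```

```bash
python3 -m pendant '[{"dx":-0.1,"dy":0,"dz":0,"twist":0},{"dx":-0.2,"dy":0,"dz":0,"twist":0},{"dx":-0.3,"dy":0,"dz":0,"twist":0},{"dx":-0.4,"dy":0,"dz":0,"twist":0}]'
```

```text
time: 10.95
eef_pos: [0.6229, 0.0571, 0.0621]
tcp_rot: [0.076, 0.997, -0.0, -0.0]
contact_force: [-1.2, 0.2, -2.1]
opening: 0.244
finger_force: 108.3
```

```bash
for i in 1; do python3 -m pendant '[{"dx":-0.05,"dy":0,"dz":0,"twist":0},{"dx":-0.1,"dy":0,"dz":0,"twist":0}]'; done
```

```text
time: 11.2
eef_pos: [0.6238, 0.057, 0.0621]
tcp_rot: [0.076, 0.997, 0.0, -0.0]
contact_force: [-1.3, 1.2, -1.9]
opening: 0.243
finger_force: 108.3
```

```bash
python3 -m pendant '[{"dx":-0.05,"dy":0,"dz":0,"twist":0},{"dx":-0.1,"dy":0,"dz":0,"twist":0}]'
```

```text
time: 11.45
eef_pos: [0.6249, 0.0568, 0.0621]
tcp_rot: [0.076, 0.997, -0.0, -0.0]
contact_force: [-1.6, 0.6, -1.8]
opening: 0.245
finger_force: 108.3
```

Still dragging. I keep going in small steps, checking the force after each.

```bash
python3 -m pendant '[{"dx":-0.05,"dy":0,"dz":0,"twist":0},{"dx":-0.1,"dy":0,"dz":0,"twist":0}]'
```

```text
time: 11.7
eef_pos: [0.6259, 0.0566, 0.0621]
tcp_rot: [0.076, 0.997, -0.0, -0.0]
contact_force: [-2.2, -0.0, -1.7]
opening: 0.238
finger_force: 108.3
```

```bash
python3 -m pendant '[{"dx":-0.05,"dy":0,"dz":0,"twist":0},{"dx":-0.1,"dy":0,"dz":0,"twist":0}]'
```

```text
time: 11.95
eef_pos: [0.6268, 0.0565, 0.0621]
tcp_rot: [0.076, 0.997, -0.0, -0.0]
contact_force: [-1.6, 0.1, -1.6]
opening: 0.237
finger_force: 108.3
```

```bash
python3 -m pendant '[{"dx":-0.05,"dy":0,"dz":0,"twist":0},{"dx":-0.1,"dy":0,"dz":0,"twist":0}]'
```

```text
time: 12.2
eef_pos: [0.6274, 0.0564, 0.0621]
tcp_rot: [0.076, 0.997, 0.0, -0.001]
contact_force: [-3.3, 1.3, -0.6]
opening: 0.242
finger_force: 108.4
```

```bash
python3 -m pendant '[{"dx":-0.05,"dy":0,"dz":0,"twist":0},{"dx":-0.1,"dy":0,"dz":0,"twist":0}]'
```

```text
time: 12.45
eef_pos: [0.6283, 0.0564, 0.0621]
tcp_rot: [0.076, 0.997, 0.0, -0.001]
contact_force: [-4.8, 0.7, -0.5]
opening: 0.24
finger_force: 108.5
```

```bash
python3 -m pendant '[{"dx":-0.05,"dy":0,"dz":0,"twist":0}]'
```

```text
time: 12.58
eef_pos: [0.6286, 0.0563, 0.0621]
tcp_rot: [0.076, 0.997, 0.0, -0.001]
contact_force: [-6.4, 1.3, -0.0]
opening: 0.244
finger_force: 108.6
```

```bash
python3 -m pendant '[{"dx":-0.03,"dy":0,"dz":0,"twist":0},{"dx":-0.03,"dy":0,"dz":0,"twist":0},{"dx":-0.03,"dy":0,"dz":0,"twist":0},{"dx":-0.03,"dy":0,"dz":0,"twist":0}]'
python3 - <<'E'
from h import *
c=cam('scene');save(c,'s6')
P=cloud(c);im=c['img'].astype(int)
w=((im[...,0]-im[...,2]>50)&(im[...,0]>100)&(P[...,2]>.03)&(P[...,2]<.038)).astype(np.uint8)
k,l,st,ce=cv2.connectedComponentsWithStats(w);i=1+st[1:,4].argmax()
q=cv2.boxPoints(cv2.minAreaRect(np.argwhere(l==i)[:,::-1].astype(np.float32)));s=onz(c,q,.034)[:,:2]
d=np.array([-.1511,-.9885]);n=np.array([.9885,-.1511]);h=np.array([.6176,-.1651])
for p in s: print(((h-p)@d).round(4),((h-p)@n).round(4))
cv2.imwrite("pics/c6.png",cv2.resize(cv2.imread("pics/s6.png")[160:290,170:370],None,fx=3.5,fy=3.5,interpolation=cv2.INTER_CUBIC))
E
```

```text
time: 13.08
eef_pos: [0.6287, 0.0563, 0.0621]
tcp_rot: [0.076, 0.997, 0.0, -0.001]
contact_force: [-4.8, 0.1, 0.5]
opening: 0.244
finger_force: 108.6
0.1801 -0.0003
0.1755 0.0627
0.2696 0.0597
0.2713 -0.0019
```

View pics/c6.png

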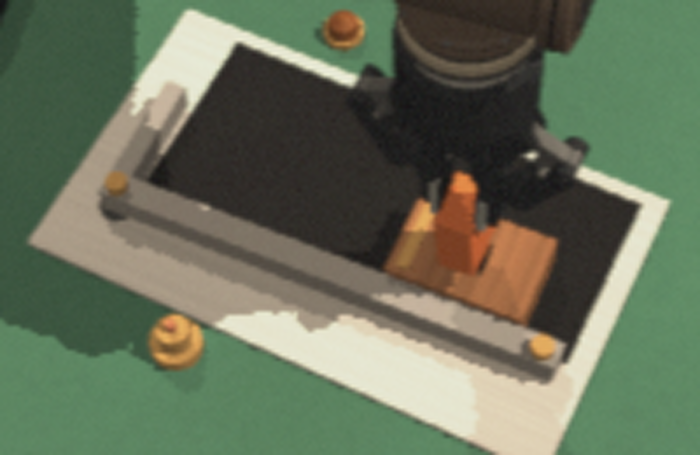

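The scene crop shows the sled lying flush along the rail face near its start end, with the tip in the pocket at (460,270).

```bash
python3 -m pendant '[{"dx":-0.03,"dy":-0.2,"dz":0,"twist":0},{"dx":-0.03,"dy":-0.4,"dz":0,"twist":0},{"dx":-0.03,"dy":-0.6,"dz":0,"twist":0},{"dx":-0.03,"dy":-0.8,"dz":0,"twist":0},{"dx":-0.03,"dy":-1.0,"dz":0,"twist":0}]'
```

```text
time: 13.75
eef_pos: [0.6274, 0.0488, 0.0616]
tcp_rot: [0.076, 0.997, 0.003, -0.001]
contact_force: [-4.9, 6.1, -1.1]
opening: 0.239
finger_force: 108.5
```

```bash
python3 -m pendant '[{"dx":0,"dy":-0.3,"dz":0,"twist":0},{"dx":0,"dy":-0.6,"dz":0,"twist":0},{"dx":0,"dy":-0.9,"dz":0,"twist":0},{"dx":0,"dy":-1.2,"dz":0,"twist":0}]'
```

```text
time: 14.25
eef_pos: [0.6256, 0.0371, 0.0616]
tcp_rot: [0.076, 0.997, 0.003, -0.001]
contact_force: [-3.9, 5.9, -1.2]
opening: 0.238
finger_force: 108.5
```

```bash
python3 -m pendant '[{"dx":-0.02,"dy":-0.4,"dz":0,"twist":0},{"dx":-0.04,"dy":-0.8,"dz":0,"twist":0},{"dx":-0.05,"dy":-1.2,"dz":0,"twist":0},{"dx":-0.05,"dy":-1.6,"dz":0,"twist":0}]'
```

```text
time: 14.75
eef_pos: [0.6235, 0.0214, 0.0616]
tcp_rot: [0.076, 0.997, 0.003, -0.002]
contact_force: [-5.1, 8.1, -0.3]
opening: 0.244
finger_force: 108.6
```

```bash
python3 -m pendant '[{"dx":-0.01,"dy":-0.4,"dz":0,"twist":0},{"dx":-0.02,"dy":-0.8,"dz":0,"twist":0},{"dx":-0.02,"dy":-1.2,"dz":0,"twist":0},{"dx":-0.02,"dy":-1.6,"dz":0,"twist":0}]'
```

```text
time: 15.25
eef_pos: [0.6211, 0.0057, 0.0615]
tcp_rot: [0.076, 0.997, 0.003, -0.002]
contact_force: [-4.9, 7.8, -0.3]
opening: 0.241
finger_force: 108.7
```

```bash
python3 -m pendant '[{"dx":0,"dy":-0.4,"dz":0,"twist":0},{"dx":0,"dy":-0.8,"dz":0,"twist":0},{"dx":0,"dy":-1.2,"dz":0,"twist":0},{"dx":0,"dy":-1.6,"dz":0,"twist":0},{"dx":0,"dy":-2.0,"dz":0,"twist":0}]'
```

```text
time: 15.88
eef_pos: [0.6181, -0.014, 0.0615]
tcp_rot: [0.076, 0.997, 0.003, -0.002]
contact_force: [-5.6, 7.7, -0.5]
opening: 0.243
finger_force: 108.7
```

```bash
python3 -m pendant '[{"dx":0,"dy":-0.3,"dz":0,"twist":0},{"dx":0,"dy":-0.6,"dz":0,"twist":0},{"dx":-0.01,"dy":-0.9,"dz":0,"twist":0},{"dx":-0.01,"dy":-1.2,"dz":0,"twist":0},{"dx":-0.02,"dy":-1.5,"dz":0,"twist":0}]'
```

```text
time: 16.5
eef_pos: [0.6159, -0.0287, 0.0615]
tcp_rot: [0.076, 0.997, 0.003, -0.002]
contact_force: [-5.7, 8.3, 0.7]
opening: 0.245
finger_force: 108.8
```

```bash
python3 -m pendant '[{"dx":0.01,"dy":-0.3,"dz":0,"twist":0},{"dx":0.02,"dy":-0.6,"dz":0,"twist":0},{"dx":0.02,"dy":-0.9,"dz":0,"twist":0},{"dx":0.02,"dy":-1.2,"dz":0,"twist":0},{"dx":0.02,"dy":-1.6,"dz":0,"twist":0},{"dx":0.02,"dy":-2.0,"dz":0,"twist":0}]'
```

```text
time: 17.25
eef_pos: [0.6129, -0.0486, 0.0616]
tcp_rot: [0.076, 0.997, 0.003, -0.002]
contact_force: [-4.8, 7.6, 1.2]
opening: 0.242
finger_force: 108.8
```

```bash
python3 -m pendant '[{"dx":0,"dy":-0.4,"dz":0,"twist":0},{"dx":0,"dy":-0.8,"dz":0,"twist":0},{"dx":0,"dy":-1.2,"dz":0,"twist":0},{"dx":0,"dy":-1.6,"dz":0,"twist":0},{"dx":0,"dy":-2.0,"dz":0,"twist":0}]'
```

```text
time: 17.88
eef_pos: [0.6098, -0.0684, 0.0615]
tcp_rot: [0.076, 0.997, 0.003, -0.002]
contact_force: [-5.8, 7.0, 0.9]
opening: 0.242
finger_force: 108.8
```

```bash
python3 -m pendant '[{"dx":0.01,"dy":-0.4,"dz":0,"twist":0},{"dx":0.02,"dy":-0.8,"dz":0,"twist":0},{"dx":0.02,"dy":-1.2,"dz":0,"twist":0},{"dx":0.02,"dy":-1.6,"dz":0,"twist":0},{"dx":0.02,"dy":-2.0,"dz":0,"twist":0}]'
```

```text
time: 18.5
eef_pos: [0.6067, -0.0883, 0.0615]
tcp_rot: [0.076, 0.997, 0.003, -0.002]
contact_force: [-4.5, 8.0, 0.1]
opening: 0.244
finger_force: 108.7
```

```bash
python3 -m pendant '[{"dx":0,"dy":-0.4,"dz":0,"twist":0},{"dx":0,"dy":-0.8,"dz":0,"twist":0},{"dx":0.01,"dy":-1.2,"dz":0,"twist":0},{"dx":0.01,"dy":-1.6,"dz":0,"twist":0},{"dx":0.01,"dy":-1.8,"dz":0,"twist":0},{"dx":0.01,"dy":-2.0,"dz":0,"twist":0},{"dx":0.01,"dy":-2.2,"dz":0,"twist":0}]'
python3 - <<'E'
from h import *
c=cam('scene');save(c,'s7')
P=cloud(c);im=c['img'].astype(int)
w=((im[...,0]-im[...,2]>50)&(im[...,0]>100)&(P[...,2]>.031)&(P[...,2]<.037)).astype(np.uint8)
k,l,st,ce=cv2.connectedComponentsWithStats(w);i=1+st[1:,4].argmax()
q=cv2.boxPoints(cv2.minAreaRect(np.argwhere(l==i)[:,::-1].astype(np.float32)));s=onz(c,q,.034)[:,:2]
d=np.array([-.1511,-.9885]);n=np.array([.9885,-.1511]);h=np.array([.6176,-.1651])
for p in s: print(((h-p)@d).round(4),((h-p)@n).round(4))
E
```

```text
time: 19.38
eef_pos: [0.6033, -0.11, 0.0615]
tcp_rot: [0.076, 0.997, 0.003, -0.002]
contact_force: [-3.6, 6.5, -0.2]
opening: 0.24
finger_force: 108.8
0.0195 -0.0002
0.0094 0.0625
0.1082 0.0602
0.1151 -0.0011
```

```bash
python3 -m pendant '[{"dx":-0.02,"dy":-0.15,"dz":0,"twist":0},{"dx":-0.03,"dy":-0.3,"dz":0,"twist":0},{"dx":-0.03,"dy":-0.45,"dz":0,"twist":0},{"dx":-0.03,"dy":-0.6,"dz":0,"twist":0},{"dx":-0.03,"dy":-0.75,"dz":0,"twist":0}]'
```

```text
time: 20.05
eef_pos: [0.6024, -0.1172, 0.0615]
tcp_rot: [0.076, 0.997, 0.003, -0.002]
contact_force: [-5.9, 7.8, 0.4]
opening: 0.242
finger_force: 108.8
```

```bash
python3 -m pendant '[{"dx":0,"dy":-0.1,"dz":0,"twist":0},{"dx":0,"dy":-0.2,"dz":0,"twist":0},{"dx":0,"dy":-0.3,"dz":0,"twist":0}]'
```

```text
time: 20.42
eef_pos: [0.6019, -0.1202, 0.0615]
tcp_rot: [0.076, 0.997, 0.003, -0.002]
contact_force: [-5.4, 7.8, 1.8]
opening: 0.24
finger_force: 108.8
```

```bash
python3 -m pendant '[{"dx":0,"dy":-0.1,"dz":0,"twist":0},{"dx":0,"dy":-0.2,"dz":0,"twist":0}]'
```

```text
time: 20.68
eef_pos: [0.6017, -0.1221, 0.0615]
tcp_rot: [0.076, 0.997, 0.003, -0.002]
contact_force: [-5.1, 8.1, 1.0]
opening: 0.24
finger_force: 108.8
```

```bash
python3 -m pendant '[{"dx":0.01,"dy":-0.1,"dz":0,"twist":0},{"dx":0.01,"dy":-0.2,"dz":0,"twist":0}]'
```

```text
time: 20.92
eef_pos: [0.6013, -0.1242, 0.0615]
tcp_rot: [0.076, 0.997, 0.003, -0.002]
contact_force: [-5.3, 8.7, 0.8]
opening: 0.242
finger_force: 108.8
```

```bash
python3 -m pendant '[{"dx":0,"dy":-0.07,"dz":0,"twist":0},{"dx":0,"dy":-0.14,"dz":0,"twist":0}]'
```

```text
time: 21.18
eef_pos: [0.6011, -0.1256, 0.0615]
tcp_rot: [0.076, 0.997, 0.003, -0.002]
contact_force: [-4.9, 7.4, 0.4]
opening: 0.245
finger_force: 108.8
```

```bash
python3 -m pendant '[{"dx":0,"dy":-0.07,"dz":0,"twist":0},{"dx":0,"dy":-0.14,"dz":0,"twist":0}]'
```

```text
time: 21.42
eef_pos: [0.601, -0.126, 0.0615]
tcp_rot: [0.076, 0.997, 0.004, -0.002]
contact_force: [-3.9, 10.1, 1.3]
opening: 0.24
finger_force: 109.0
```

```bash
python3 -m pendant '[{"dx":0,"dy":-0.05,"dz":0,"twist":0},{"dx":-0.02,"dy":-0.07,"dz":0,"twist":0}]'
```

```text
time: 21.68
eef_pos: [0.6011, -0.1262, 0.0615]
tcp_rot: [0.076, 0.997, 0.005, -0.002]
contact_force: [-4.3, 10.1, 1.4]
opening: 0.24
finger_force: 109.1
```

```bash
python3 -m pendant '[{"dx":0,"dy":0,"dz":0,"twist":0},{"dx":0,"dy":0,"dz":0,"twist":0},{"dx":0,"dy":0,"dz":0,"twist":0}]'
python3 - <<'E'
from h import *
c=cam('scene');save(c,'s8')
cv2.imwrite("pics/c8.png",cv2.resize(cv2.imread("pics/s8.png")[150:270,170:310],None,fx=4.5,fy=4.5,interpolation=cv2.INTER_CUBIC))
E
```

```text
time: 22.05
eef_pos: [0.601, -0.1261, 0.0615]
tcp_rot: [0.076, 0.997, 0.005, -0.002]
contact_force: [-4.1, 11.6, 1.2]
opening: 0.24
finger_force: 109.0
```

View pics/c8.png

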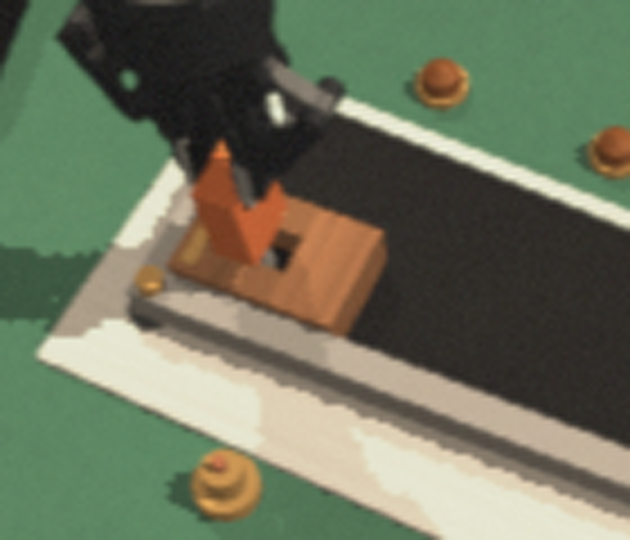

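The scene crop shows the sled's nose against the stop and its side flush on the rail, with the tip in the pocket. I ease off, then lift straight out.

```bash
python3 -m pendant '[{"dx":0.2,"dy":0.25,"dz":0,"twist":0},{"dx":0.4,"dy":0.5,"dz":0,"twist":0},{"dx":0.55,"dy":0.65,"dz":0,"twist":0},{"dx":0.55,"dy":0.65,"dz":0,"twist":0}]'
```

```text
time: 22.6
eef_pos: [0.5988, -0.1242, 0.0628]
tcp_rot: [0.076, 0.997, -0.0, 0.001]
contact_force: [0.4, 2.0, -1.7]
opening: 0.242
finger_force: 108.5
```

```bash
python3 -m pendant '[{"dx":0,"dy":0,"dz":-0.6,"twist":0},{"dx":0,"dy":0,"dz":-1.5,"twist":0},{"dx":0,"dy":0,"dz":-3,"twist":0},{"dx":0,"dy":0,"dz":-6,"twist":0},{"dx":0,"dy":0,"dz":-9,"twist":0},{"dx":0,"dy":0,"dz":-11,"twist":0},{"dx":0,"dy":0,"dz":-11,"twist":0}]'
python3 -c "
from h import *
print(to([.484,-.3494,.12],81)); print(to([.484,-.3494,.172],81))"
```

```text
time: 23.48
eef_pos: [0.5992, -0.1243, 0.1751]
tcp_rot: [0.076, 0.997, -0.001, 0.003]
contact_force: [-0.5, -0.7, -1.4]
opening: 0.244
finger_force: 108.6
(array([  8.02, -23.98,   5.5 ]), ('yaw', np.float64(81.33)), ('twist', np.float64(0.33248730152193673)))
(array([  8.  , -23.99,   0.3 ]), ('yaw', np.float64(81.33)), ('twist', np.float64(0.33248730152193673)))
```

```bash
python3 -m pendant '[{"dx":1.3,"dy":-4,"dz":0,"twist":0.3},{"dx":3,"dy":-9,"dz":0,"twist":0.3},{"dx":4.7,"dy":-14,"dz":0,"twist":0.3},{"dx":6.4,"dy":-19,"dz":0,"twist":0.3},{"dx":7.5,"dy":-22.5,"dz":1.5,"twist":0.3},{"dx":8,"dy":-24,"dz":4,"twist":0.3},{"dx":8,"dy":-24,"dz":6.5,"twist":0.3},{"dx":8,"dy":-24,"dz":7,"twist":0.3},{"dx":8,"dy":-24,"dz":7,"twist":0.3}]'
python3 - <<'E'
from h import *
for n in("scene","wrist"):
    c=cam(n);save(c,n+"9")
a=cv2.imread("pics/scene9.png")[80:190,90:220];b=cv2.imread("pics/wrist9.png")[100:400,150:430]
cv2.imwrite("pics/c9.png",np.hstack([cv2.resize(a,(472,400),interpolation=cv2.INTER_CUBIC),cv2.resize(b,(320,400))]))
print(to([.484,-.3494,.0494],81))
E
```

```text
time: 24.6
eef_pos: [0.4823, -0.3484, 0.1014]
tcp_rot: [0.078, 0.997, 0.001, -0.001]
contact_force: [-0.5, 0.1, -1.0]
opening: 0.241
finger_force: 108.6
(array([-0.08, -0.01,  5.38]), ('yaw', np.float64(81.07)), ('twist', np.float64(0.06546202855075478)))
```

View pics/c9.png

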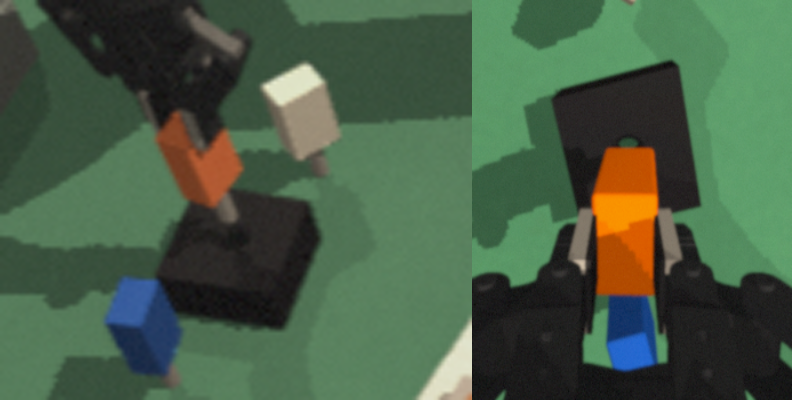

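The crop shows the shaft tip just above the hole mouth (235,235), lined up with it. I lower it gently with force checks.

```bash
python3 -m pendant '[{"dx":-0.08,"dy":0,"dz":0.8,"twist":0},{"dx":-0.08,"dy":0,"dz":1.6,"twist":0},{"dx":-0.08,"dy":0,"dz":2.2,"twist":0},{"dx":-0.08,"dy":0,"dz":2.7,"twist":0},{"dx":-0.08,"dy":0,"dz":2.7,"twist":0}]'
```

```text
time: 25.32
eef_pos: [0.483, -0.3487, 0.0744]
tcp_rot: [0.078, 0.997, 0.0, -0.001]
contact_force: [0.5, -0.1, -1.1]
opening: 0.24
finger_force: 108.6
```

```bash
python3 -m pendant '[{"dx":0,"dy":0,"dz":0.7,"twist":0},{"dx":0,"dy":0,"dz":1.4,"twist":0},{"dx":0,"dy":0,"dz":2.0,"twist":0},{"dx":0,"dy":0,"dz":2.3,"twist":0},{"dx":0,"dy":0,"dz":2.3,"twist":0}]'
```

```text
time: 25.95
eef_pos: [0.4831, -0.3489, 0.0517]
tcp_rot: [0.078, 0.997, 0.0, -0.0]
contact_force: [0.6, 0.5, -0.4]
opening: 0.242
finger_force: 108.6
```

```bash
python3 -m pendant '[{"dx":0,"dy":0,"dz":0.1,"twist":0},{"dx":0,"dy":0,"dz":0.2,"twist":0},{"dx":0,"dy":0,"dz":0.2,"twist":0}]'
python3 -m pendant '[{"dx":0,"dy":0,"dz":0,"twist":0},{"dx":0,"dy":0,"dz":0,"twist":0},{"dx":0,"dy":0,"dz":0,"twist":0},{"dx":0,"dy":0,"dz":0,"twist":0},{"dx":0,"dy":0,"dz":0,"twist":0},{"dx":0,"dy":0,"dz":0,"twist":0}]' 85
```

```text
time: 26.32
eef_pos: [0.4833, -0.349, 0.0501]
tcp_rot: [0.078, 0.997, -0.0, -0.0]
contact_force: [-0.6, 0.7, -1.5]
opening: 0.242
finger_force: 108.6
time: 27.08
eef_pos: [0.4833, -0.349, 0.0502]
tcp_rot: [0.078, 0.997, -0.0, 0.0]
contact_force: [0.1, 0.5, -0.1]
opening: 0.85
finger_force: 0.0
```

```bash
python3 -m pendant '[{"dx":0,"dy":0,"dz":-2,"twist":0},{"dx":0,"dy":0,"dz":-5,"twist":0},{"dx":0,"dy":0,"dz":-10,"twist":0},{"dx":0,"dy":0,"dz":-15,"twist":0},{"dx":0,"dy":5,"dz":-16,"twist":0},{"dx":-3,"dy":10,"dz":-16,"twist":0},{"dx":-6,"dy":15,"dz":-16,"twist":0},{"dx":-9,"dy":20,"dz":-16,"twist":0},{"dx":-12,"dy":24,"dz":-16,"twist":0},{"dx":-15,"dy":24,"dz":-16,"twist":0}]'
python3 - <<'E'
from h import *
c=cam("wrist");save(c,"w10");c2=cam("scene");save(c2,"s10")
b=cv2.imread("pics/s10.png")[80:280,80:320];a=cv2.imread("pics/w10.png")[:300]
cv2.imwrite("pics/c10.png",np.hstack([cv2.resize(b,(400,333)),cv2.resize(a,(400,333))]))
E
```

```text
time: 28.32
eef_pos: [0.6705, -0.1319, 0.2123]
tcp_rot: [0.076, 0.997, 0.0, 0.001]
contact_force: [0.2, -1.2, -0.3]
opening: 0.85
finger_force: 0.0
```

View pics/c10.png

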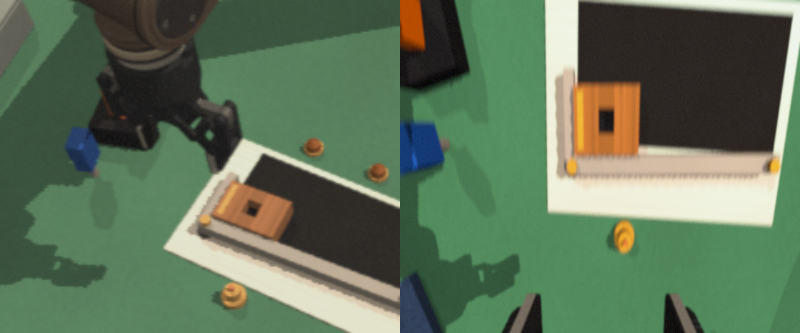

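Both crops show the sled tight in the corner of rail and stop, and the stick standing in its stand. After a settling pause, I check the handle height and hand in if it is right.

```bash
python3 -m pendant '[{"dx":0,"dy":0,"dz":0,"twist":0},{"dx":0,"dy":0,"dz":0,"twist":0},{"dx":0,"dy":0,"dz":0,"twist":0},{"dx":0,"dy":0,"dz":0,"twist":0}]' | head -2
python3 - <<'E'
from h import *
c=cam("top");P=cloud(c);im=c["img"].astype(int)
m=(im[...,0]-im[...,2]>90)&(abs(P[...,0]-.483)<.04)&(abs(P[...,1]+.347)<.04)&(P[...,2]>.085)
p=P[m];print(m.sum(),np.median(p,0).round(4),np.percentile(p[:,2],80))
if m.sum()>60 and abs(np.percentile(p[:,2],80)-.097)<.004: print(ctrl.sign_off())
E
```

```text
time: 28.92
eef_pos: [0.6684, -0.1356, 0.2104]
177 [ 0.4847 -0.3456  0.0964] 0.09799043950447033
the job is handed in; nothing more can be done
None
```

The job is handed in at about 29 s of the 72 s allowed: the camera views show the sled tight in the corner of the rail and stop, and the stick upright back in its stand; the judge's result was not returned.

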